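# Gauge a silicone stopper in the bench caliper

## Task

Check whether the silicone stopper has swollen in the autoclave: open the bench caliper by its thumb knob, stand the stopper upright, narrow end down, on the caliper's base between the two long jaw blades, and slide the jaws shut on it until the spring-jaw pointer stands between the two lines on the index plate. Do not squash the soft stopper, let go of everything so that the reading stays, and leave the other things where they are.

Things in the scene. Friction and masses are not known exactly. Their poses are not given: they have to be found in the camera images.
- caliper: bench caliper, fixed: grey base plate 140 x 340 mm, top 14 mm above the bench, a sliding caliper flat on it, display up. Origin: centre of the base's underside. y runs along the beam toward the fixed jaw, z up; the long jaw blades point to -x. The beam (16 mm wide, centre line x = +37 mm) lies 26.5 to 31.5 mm above the bench; the display housing's top is 46 mm above it; only the knob is higher
- fixed_jaw (a point): point on the fixed jaw's measuring face (caliper y = +115 mm, x = -15 mm), 30.5 mm above the bench, where the stopper, stood on the base, is widest. Axes as the caliper's; the face looks along -y. Both blades are flat, upright, parallel, from 24.5 to 36.5 mm above the bench; they reach 30 mm beyond this point in -x; in +x the beam's edge is 44 mm away
- jaw_face (a point): the like point on the measuring face of the moving spring jaw, which faces the fixed jaw. Gap between the faces = joint thumb_slide + joint spring_jaw
- knob_center (a point): centre of the knurled thumb knob: an upright steel cylinder 16 mm in diameter, 44.5 to 67.5 mm above the bench, fixed on the thumb carriage (it does not turn; carriage top 41.5 mm above the bench). Pull or push it along the beam to slide the carriage. It stands on the beam's centre line, 89 mm behind the moving jaw's face when the spring is relaxed. Axes as the caliper's
- thumb_slide (a joint): position of the thumb carriage along the beam in m: 0 with the jaws shut, grows as it is pulled open (along -y of the caliper), at most 0.11. It carries the spring jaw. A stiff slide: about 9 N moves it, and it stays where it is left
- spring_jaw (a joint): how far (m) the moving jaw is pressed back against its springs toward the thumb carriage: 0 relaxed, 0.010 at its stop; force about 0.7 N plus 0.7 N per mm. The carriage's pointer, over the white index plate behind the display, is 2.5 mm short of the first line at 0, on the first line at 0.0025, midway at 0.005, on the second line at 0.0075
- stopper_center (a point): centre, 13 mm above the foot, of the loose whitish silicone stopper: a round tapered bung 26 mm high with a domed top, 27 mm in diameter at its foot, 33.6 mm at its widest, 16.5 mm above the foot; about 28 g. z along its axis, up with the narrow end down. It starts upright on the bench, to the right of the caliper
- lamp_cap: bystander: bell-shaped whitish glass cap of the spirit lamp, 34 mm in diameter, 41 mm high, with a button on top; origin at its foot
- spirit_lamp: bystander: glass spirit lamp, 72 mm in diameter and height; origin at its foot
- petri_dish: bystander: closed Petri dish, 92 mm in diameter, 19 mm high; origin at its foot

How it is judged:
By the outcome, as a careful person would: the job done as asked, in the order asked, and still so for the second after the job is handed in, with the robot touching nothing.
It also fails if it takes over 61 s, if anything falls off the work surface, if the arm or the gripper's body presses on something with over 40 N, if the wrist force passes 120 N, or if a joint passes its speed limit or range.

## Robot

A 7-joint arm with a two-finger parallel gripper is mounted at the origin on a cart in front of the work surface, level with it; the furniture and walls round the work are solid. World frame = base frame: x ahead of the robot, y to its left, z up, the work surface at z = 0. Lengths are in mm, angles in rad, forces in N, time in s.
With the tool pointing down it reaches from about 350 to 900 mm from the base axis. Payload 19.9 kg.
Tool frame: the origin (TCP) lies on the centre line of the jaws, within the pads' length; the fingertips stand 17 mm ahead of it and the grasp point (between the pads) lies 2 mm behind it; z points along the fingers, y is the line along which they close (so a half turn about z gives the same grasp; the last joint's range is limited). The gripper opens to 94 mm and grips with 3 to 60 N. Pads are 16 mm wide; open, the fingers measure 119 mm over their backs; the gripper's body (75 mm by 177 mm) begins 78 mm behind the grasp point.
Start: joints at [1.105, 0.417, -0.01, 1.614, 0.005, 1.111, -0.053], TCP at [257.579, -569.433, 222.425] pointing down, gripper open.
Joint ranges: [-2.81, 2.81], [-0.39, 2.02], [-1.27, 1.25], [0.06, 2.57], [-1.19, 4.33], [0.19, 2], [-2.82, 2.82]. Speed limits (rad/s): [1.89, 1.89, 2.39, 2.39, 3.01, 3.01, 3.01].

## Interface

Orientations are given as a 3x3 rotation matrix whose columns are the frame's x, y, z axes.
In Python, from cell import monitor, grab_frame, env, finder gives the robot as it stands.
- The arm moves only by the tool servo_tool, never from a script. Its argument "series" is a list of rows, each an object of numbers: "dx", "dy", "dz": the shift along the tool's x, y, z in mm; "ax", "ay", "az": the turn, a rotation vector about the tool's x, y, z in degrees; "grip": the closure, from 0 (fully open) to 1 (shut). A call has 1 to 5 rows; each row is the pose to reach, as a shift and turn from the pose commanded when the call began, along the tool's axes at that moment; what a row does not reach only later rows make up. A row lasts 1/12 s, in which the tool goes at most 41.7 mm and 7.16 degrees, less where a joint would pass 70% of its speed; a pose out of reach is approached as far as the arm can. A call with a gripper value outside its range is refused whole. The fingers move at their own pace and stop on an object; "grip_force" is the grip in N (left out, the last holds). Time passes only in rows, so rows that repeat a pose let the fingers close. It gives the time, the measured TCP pose, the force, the opening and the grip force at its end, in the units of the state.
- monitor.get_state(): the state, without advancing time (a new reading comes with each control period).
- grab_frame(name): name is "scene" or "top" or "wrist"; returns a dict with "pixels" (480x640x3 uint8, red, green, blue), "z_map" (480x640 float32, mm along the optical axis (not along the pixel's ray), 0 where there is no reading), "fx", "fy", "cx", "cy" (pixels), "k1" (the pictures are not rectified: a ray, as slopes to the right and down, at radius r is drawn at 1 + k1 r^2 times it, then the intrinsics apply), "world_from_camera" (4x4, takes a point from camera to world coordinates). Camera axes: x right, y down, z forward; pixel columns grow to the right and rows downward; lengths in mm; the calibration is good to about 2 mm. A picture is of the moment at which its call begins.
- env.close_job(): hands the job in; it is judged then, once.
Trained networks look in the newest picture that a camera, given by its name, has taken for a name from the list of things; names that differ only in an ending like _2 or _b are one class to them, and where a whole thing is asked for, a point or a joint stands for the part that bears it (a point fixed in the world has none). Each returns a list of dicts, best first, with "confidence" (0 to 1); they miss things now and then, are a little off and sometimes report something else, mostly with a low value. They report only what shows in the picture. A call takes as long as a camera call.
- finder.search_frame(target, camera): "bbox" ([centre column, centre row, width, height] as shares, 0 to 1, of the picture: columns of its width, rows of its height, round what is visible of it).
- finder.regions_of(target, camera): "region" (480x640 bool, what is visible of it) and "bbox" ([centre column, centre row, width, height] as shares, 0 to 1, of the picture: columns of its width, rows of its height, round what is visible of it).
The state is a dict: "time_s": time; "q": joint angles; "joint_vel": joint speeds; "joint_torque": joint torques, N m; "position": TCP position; "tool_rot": TCP orientation; "ft_force": force on the tool from outside, world axes, zero at the start; "moment": the same for the moment, N m; "gripper_width": finger opening in mm; "grasp_force": force on a finger pad.
Only numpy, scipy, OpenCV 4.12 (cv2) and the standard library are available. Lean on these libraries where they do the work, as an engineer would, in place of code of your own. Each camera call takes 0.05 s, during which the arm holds its last target. There are 200 camera calls.

## Working session

There is one attempt and no reset: what is moved stays moved. The work goes in short steps, Python scripts to look and compute and a tool call to move; the robot and the scene stay as the last step left them, time stands still between calls to the robot, and variables do not carry over. Pictures are saved under pics/ and viewed, at most 10 in all, crops included, and the job is handed in when it is done.

Besides the shell and the picture viewer there is one more tool, called after "Request:" by a JSON object that holds its "fn" and its "kwargs", one argument or row to a line. servo_tool: Moves the arm, as the interface text tells. Its arguments: {"type":"object","properties":{"series":{"type":"array","items":{"type":"object","properties":{"dx":{"type":"number"},"dy":{"type":"number"},"dz":{"type":"number"},"ax":{"type":"number"},"ay":{"type":"number"},"az":{"type":"number"},"grip":{"type":"number"}}}},"grip_force":{"type":"number"}},"required":["series"]}

```bash
mkdir -p pics
cat > h.py <<'E'
import numpy as np, cv2
from cell import monitor, grab_frame, env, finder
def pts(f, mask=None):
    v,u=np.nonzero((f["z_map"]>0) if mask is None else (mask&(f["z_map"]>0)))
    z=f["z_map"][v,u]
    K=np.array([[f["fx"],0,f["cx"]],[0,f["fy"],f["cy"]],[0,0,1]],float)
    # r is undistorted radius: d = 1+k1 r^2
    p=cv2.undistortPoints(np.stack([u,v],1).astype(np.float64)[:,None],K,np.array([f["k1"],0,0,0],float))[:,0]
    c=np.c_[p*z[:,None],z]
    T=np.array(f["world_from_camera"])
    return c@T[:3,:3].T+T[:3,3],u,v
def save(f,n,crop=None,s=1):
    im=f["pixels"][:,:,::-1]
    if crop: im=im[crop[1]:crop[3],crop[0]:crop[2]]
    cv2.imwrite("pics/"+n,cv2.resize(im,None,fx=s,fy=s,interpolation=cv2.INTER_CUBIC))
E
python3 - <<'E'
from h import *
np.set_printoptions(precision=1,suppress=True)
for c in ["top","scene"]:
    f=grab_frame(c); save(f,c+"0.png")
    print(c,np.array(f["world_from_camera"])[:3])
    for n in ["caliper","stopper_center","knob_center","jaw_face","lamp_cap","spirit_lamp","petri_dish"]:
        for r in finder.regions_of(n,c)[:2]:
            P,u,v=pts(f,r["region"])
            print(n,round(r["confidence"],2),np.array(r["bbox"])*[640,480,640,480],len(P), np.median(P,0) if len(P) else "", P.min(0) if len(P) else "",P.max(0) if len(P) else "")
s=monitor.get_state(); print(s["position"],s["tool_rot"],s["time_s"],s["gripper_width"])
E
```

```text
top [[  -0.    -1.     0.2  350.3]
 [  -1.     0.     0.   -50.9]
 [  -0.    -0.2   -1.  1397.3]]
caliper 0.91 [275.7 284.8 160.  112.8] 8960 [522.6  69.7  14. ] [ 396.8 -109.5   -7. ] [653.1 250.3  72.5]
knob_center 0.98 [247.7 290.1  50.1  57. ] 699 [536.2 142.7  41.3] [446.7  78.3   8.6] [570.8 186.   72.5]
jaw_face 0.96 [238.3 294.4  26.8  48.3] 540 [524.7 154.7  40.4] [444.5 119.1   4.3] [552.9 184.4  51.5]
lamp_cap 0.62 [428.5 219.7  12.5  13.1] 166 [ 666.2 -284.5   27.7] [ 653.1 -303.     0.2] [ 682.2 -271.5   45. ]
spirit_lamp 0.56 [410.2 190.8  24.2  31.8] 710 [ 737.8 -244.    32.3] [ 708.7 -284.8   -6.7] [ 785.8 -212.5   76.3]
petri_dish 0.81 [318.3 185.7  36.2  38.9] 1173 [754.1 -36.2  18.1] [710.1 -77.   -7.3] [810.5   8.5  27.9]
scene [[   0.5   -0.5    0.7  -63.6]
 [  -0.9   -0.3    0.4 -445.4]
 [  -0.    -0.8   -0.6  587.4]]
caliper 0.58 [233.4 267.9 201.2  73.4] 10197 [515.3  69.   14. ] [ 394.8 -112.2   -3.8] [662.  256.7  68.5]
stopper_center 0.57 [430.7 335.4  17.9  23. ] 371 [ 537.2 -289.7   20.5] [ 528.5 -303.7   -0.1] [ 559.1 -271.    28.2]
stopper_center 0.18 [
[... 261 characters left out ...]
  30.7] [ 705.5 -284.    -0.1] [ 758.8 -207.4   72.7]
jaw_face 0.85 [196.4 254.9  52.   34.6] 859 [515.4 151.1  36.5] [440.8 115.6  -0. ] [592.3 231.4  48.8]
lamp_cap 0.95 [458.6 289.1  18.9  23.2] 404 [ 658.3 -290.8   22.8] [ 650.5 -305.3    1. ] [ 678.  -272.5   40.3]
spirit_lamp 0.8 [451.3 251.2  38.3  44.7] 1112 [ 727.1 -253.4   30.4] [ 705.5 -284.1   -2.9] [ 831.3 -207.4   73.3]
petri_dish 0.78 [352.6 227.2  45.9  35. ] 1150 [743.5 -42.3  18.3] [706.2 -83.8  -1.6] [827.8   8.2  22.8]
petri_dish 0.72 [207.2 252.1  69.6  41.9] 1198 [529.5 135.   38.1] [441.9  74.9  -0.7] [615.6 178.1  68.2]
[ 257.6 -569.4  222.4] [[ 0.9  0.4 -0. ]
 [ 0.4 -0.9  0. ]
 [-0.  -0.  -1. ]] 0.8 94.00582887615438
```

Run:
```python
from h import *
np.set_printoptions(precision=2,suppress=True)
f=grab_frame("top"); save(f,"t1.png",(180,200,460,360),2.8)
g=grab_frame("scene"); save(g,"s1.png",(120,190,520,390),2)
for ff,box in((f,None),(g,None)):
    P,u,v=pts(ff)
    # base plate top
    m=(abs(P[:,2]-14)<3)&(P[:,0]>380)&(P[:,0]<670)&(P[:,1]>-130)&(P[:,1]<280)
    r=cv2.minAreaRect(P[m,:2].astype(np.float32)); print("base",m.sum(),r,np.median(P[m,2]))
    m=(P[:,2]>55)&(P[:,2]<75)&(P[:,0]>420)&(P[:,0]<650)&(P[:,1]>-100)&(P[:,1]<240)
    print("knob",m.sum(),P[m].mean(0),P[m].min(0),P[m].max(0))
    m=(P[:,2]>3)&(P[:,2]<35)&(P[:,0]>500)&(P[:,0]<590)&(P[:,1]>-330)&(P[:,1]<-250)
    if m.sum(): print("stopper",m.sum(),P[m].mean(0),P[m].min(0),P[m].max(0),cv2.minEnclosingCircle(P[m,:2].astype(np.float32)))
    m=(P[:,2]>60)&(P[:,0]>300)&(P[:,2]<200)
    print(np.unique(np.round(P[m,:2],-2),axis=0))
```

```text
base 4853 ((524.0037841796875, 70.65870666503906), (140.7358856201172, 339.43212890625), 22.40387535095215) 13.734463507148803
knob 47 [552.45  96.96  65.22] [544.72  89.55  55.37] [560.   105.39  74.44]
stopper 303 [ 543.92 -287.27   14.33] [ 500.17 -329.95    3.01] [ 588.77 -250.18   33.48] ((544.5189208984375, -291.10894775390625), 55.57883071899414)
[[ 300.  400.]
 [ 300.  500.]
 [ 400.  400.]
 [ 400.  500.]
 [ 400.  600.]
 [ 400.  700.]
 [ 500.  100.]
 [ 500.  500.]
 [ 500.  600.]
 [ 500.  700.]
 [ 600. -600.]
 [ 600.  100.]
 [ 600.  500.]
 [ 600.  600.]
 [ 600.  700.]
 [ 700. -700.]
 [ 700. -600.]
 [ 700. -500.]
 [ 700. -300.]
 [ 700. -200.]
 [ 700.  300.]
 [ 700.  400.]
 [ 800. -700.]
 [ 800. -600.]
 [ 800. -500.]
 [ 800. -300.]
 [ 800. -200.]
 [ 800.  100.]
 [ 800.  200.]
 [ 800.  300.]
 [ 800.  400.]
 [ 900. -800.]
 [ 900. -700.]
 [ 900. -600.]
 [ 900. -500.]
 [ 900. -400.]
 [ 900. -300.]
 [ 900. -200.]
 [ 900.    0.]
 [ 900.  100.]
 [ 900.  200.]
 [ 900.  300.]
 [ 900.  400.]
 [1000. -800.]
 [1000. -700.]
 [1000. -600.]
 [1000. -500.]
 [1000. -400.]
 [1000. -300.]
 [1000. -
[... 714 characters left out ...]
0.  100.]
 [ 600.  500.]
 [ 600.  600.]
 [ 700. -500.]
 [ 700. -300.]
 [ 700. -200.]
 [ 700.  300.]
 [ 700.  400.]
 [ 700. 1000.]
 [ 800. -500.]
 [ 800. -300.]
 [ 800. -200.]
 [ 800.  100.]
 [ 800.  200.]
 [ 800.  300.]
 [ 800.  400.]
 [ 800. 1000.]
 [ 900. -500.]
 [ 900. -400.]
 [ 900. -300.]
 [ 900. -200.]
 [ 900.    0.]
 [ 900.  100.]
 [ 900.  200.]
 [ 900.  300.]
 [ 900.  400.]
 [ 900. 1000.]
 [1000. -500.]
 [1000. -400.]
 [1000. -300.]
 [1000. -200.]
 [1000. -100.]
 [1000.   -0.]
 [1000.  100.]
 [1000.  200.]
 [1000.  300.]
 [1000.  400.]
 [1000.  500.]
 [1000.  600.]
 [1000.  700.]
 [1000.  800.]
 [1000.  900.]
 [1000. 1000.]
 [1100. -500.]
 [1100. -400.]
 [1100. -300.]
 [1100. -200.]]
```

View pics/t1.png

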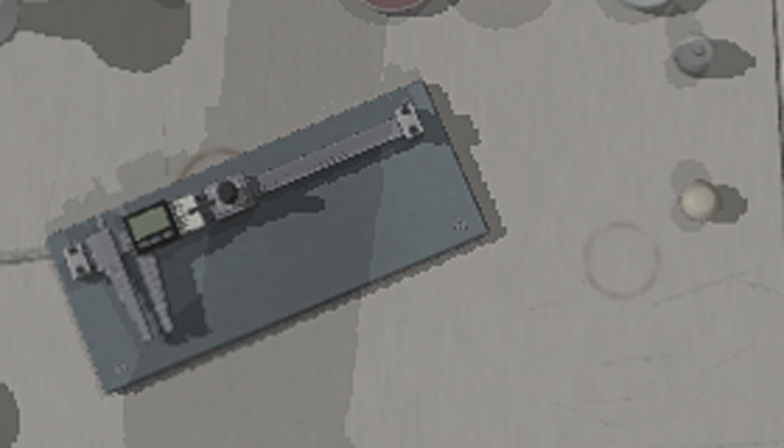

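View pics/s1.png

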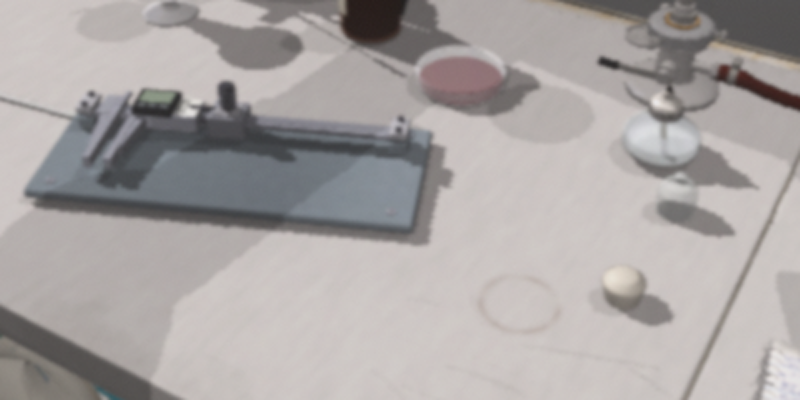

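The top view shows the caliper at crop (50–490, 80–395): fixed jaw on the left, knob at crop (230,190), jaws nearly shut. The stopper is at (700,200) and the lamp cap at (693,55). The scene view agrees. So the caliper yaw is about 23°, with the knob near (551, 96) and slide near 13 mm.

```bash
cat >> h.py <<'E'
def delta(target,yaw_deg=None):
    """tool-frame shift to a world TCP point, turn about tool z so that tool y lies along world yaw (mod 180)"""
    s=monitor.get_state(); R=np.array(s["tool_rot"]); p=np.array(s["position"])
    print("t",round(s["time_s"],2),"p",p.round(1),"q",np.round(s["q"],2),"w",round(s["gripper_width"],1),"F",np.round(s["ft_force"],1))
    print("shift",(R.T@(np.array(target)-p)).round(1))
    y=np.degrees(np.arctan2(R[1,1],R[0,1]))
    print("tool-y yaw",y.round(2),"tilt z",R[:,2].round(4))
    if yaw_deg is not None: print("az",-(((yaw_deg-y)+90)%180-90))
E
python3 -c "
from h import *
delta([551,95.6,160],113)
P,u,v=pts(f:=grab_frame('scene'))
m=(P[:,2]>3)&(P[:,2]<35)&(np.hypot(P[:,0]-541,P[:,1]+288)<22);print(P[m].min(0),P[m].max(0),m.sum())
P,u,v=pts(f:=grab_frame('top'))
m=(P[:,2]>8)&(P[:,2]<35)&(np.hypot(P[:,0]-541,P[:,1]+288)<25);print(P[m].min(0),P[m].max(0),m.sum(),P[m].mean(0))
"
```

```text
t 0.9 p [ 257.6 -569.4  222.4] q [ 1.1   0.42 -0.01  1.61  0.    1.11 -0.05] w 93.6 F [-0.1 -0.6 -0.6]
shift [ 541.4 -485.    62.4]
tool-y yaw -65.66 tilt z [-1.e-04  0.e+00 -1.e+00]
az 1.3378640961793735
[ 528.57658587 -304.0394222     3.0281735 ] [ 558.89796885 -271.00264998   27.71557268] 371
[ 530.17910901 -302.6716205    11.5229226 ] [ 561.89316289 -270.05156614   31.80907678] 168 [ 545.87166527 -285.18705019   22.0219547 ]
```

Request:
{"fn": "servo_tool", "kwargs": {
  "series": [
    {"dx": 20, "dy": -18, "dz": 0},
    {"dx": 50, "dy": -45, "dz": 0},
    {"dx": 82, "dy": -74, "dz": 0},
    {"dx": 114, "dy": -102, "dz": 0},
    {"dx": 146, "dy": -131, "dz": 0}
  ]
}}

```text
invalid input at $.series[0]: expected keys dx, dy, dz, ax, ay, az, grip
```

Request:
{"fn": "servo_tool", "kwargs": {
  "series": [
    {"dx": 30, "dy": -27, "dz": 0},
    {"dx": 60, "dy": -54, "dz": 0},
    {"dx": 90, "dy": -80, "dz": 0},
    {"dx": 120, "dy": -107, "dz": 0},
    {"dx": 150, "dy": -134, "dz": 0}
  ]
}}

```text
invalid input at $.series[0]: expected keys dx, dy, dz, ax, ay, az, grip
```

Request:
{"fn": "servo_tool", "kwargs": {
  "series": [
    {"dx": 30, "dy": -27, "dz": 5},
    {"dx": 60, "dy": -54, "dz": 15},
    {"dx": 90, "dy": -80, "dz": 25},
    {"dx": 120, "dy": -107, "dz": 35},
    {"dx": 150, "dy": -134, "dz": 45}
  ]
}}

```text
invalid input at $.series[0]: expected keys dx, dy, dz, ax, ay, az, grip
```

Request:
{"fn": "servo_tool", "kwargs": {
  "series": [
    {"dx": 30, "dy": -27, "dz": 5},
    {"dx": 60, "dy": -54, "dz": 10},
    {"dx": 80, "dy": -74, "dz": 15},
    {"dx": 95, "dy": -86, "dz": 17},
    {"dx": 95, "dy": -86, "dz": 17, "az": 1.3}
  ]
}}

```text
invalid input at $.series[0]: expected keys dx, dy, dz, ax, ay, az, grip
```

Run:
```python
from h import *
np.set_printoptions(precision=2,suppress=True)
f=grab_frame("wrist"); save(f,"w1.png")
delta([551,95.6,160],113)
P,u,v=pts(f)
near=(P[:,0]>380)&(P[:,0]<670)&(P[:,1]>-130)&(P[:,1]<280)
m=near&(P[:,2]>58)&(P[:,2]<75)&(np.hypot(P[:,0]-551,P[:,1]-96)<25)
print("knob",m.sum(),P[m].mean(0),P[m].min(0),P[m].max(0), u[m].mean() if m.any() else"",v[m].mean() if m.any() else "")
m=near&(abs(P[:,2]-14)<3); print(m.sum(),cv2.minAreaRect(P[m,:2].astype(np.float32)),np.median(P[m,2]))
for n in ["knob_center","jaw_face","fixed_jaw"]:
    for r in finder.search_frame(n,"wrist")[:2]: print(n,r["confidence"],np.array(r["bbox"])*[640,480,640,480])
```

```text
t 1.05 p [ 257.6 -569.4  222.4] q [ 1.1   0.42 -0.01  1.61  0.    1.11 -0.05] w 93.7 F [-0.2  0.6 -0.1]
shift [ 541.4 -485.    62.4]
tool-y yaw -65.66 tilt z [-0.  0. -1.]
az 1.339816698566608<stdin>:8: RuntimeWarning: Mean of empty slice.
  ret = um.true_divide(
Traceback (most recent call last):
ValueError: zero-size array to reduction operation minimum which has no identity
```

View pics/w1.png

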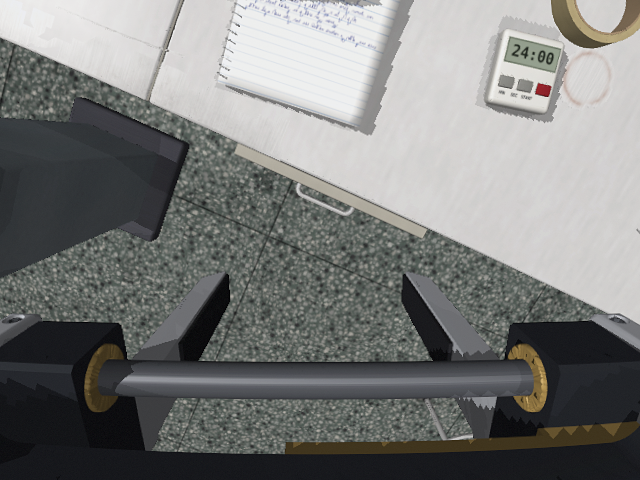

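The wrist image shows the fingers at (215,280) and (415,280), with bench in front of them. The arm hasn't moved: every row needs all seven keys.

Request:
{"fn": "servo_tool", "kwargs": {
  "series": [
    {"dx": 20, "dy": -18, "dz": 0, "ax": 0, "ay": 0, "az": 0, "grip": 0},
    {"dx": 50, "dy": -45, "dz": 0, "ax": 0, "ay": 0, "az": 0, "grip": 0},
    {"dx": 82, "dy": -74, "dz": 0, "ax": 0, "ay": 0, "az": 0, "grip": 0},
    {"dx": 112, "dy": -100, "dz": 0, "ax": 0, "ay": 0, "az": 0, "grip": 0},
    {"dx": 142, "dy": -127, "dz": 0, "ax": 0, "ay": 0, "az": 0, "grip": 0}
  ]
}}

```text
time_s: 1.47
position: [335.1, -393.3, 222.5]
tool_rot: [[0.911, 0.412, 0.0], [0.412, -0.911, -0.0], [-0.0, 0.0, -1.0]]
ft_force: [0.9, -0.5, -0.1]
gripper_width: 93.8
grasp_force: 0.0
```

Request:
{"fn": "servo_tool", "kwargs": {
  "series": [
    {"dx": 30, "dy": -27, "dz": 0, "ax": 0, "ay": 0, "az": 0, "grip": 0},
    {"dx": 60, "dy": -54, "dz": 0, "ax": 0, "ay": 0, "az": 0, "grip": 0},
    {"dx": 90, "dy": -80, "dz": 0, "ax": 0, "ay": 0, "az": 0, "grip": 0},
    {"dx": 120, "dy": -107, "dz": 0, "ax": 0, "ay": 0, "az": 0, "grip": 0},
    {"dx": 150, "dy": -134, "dz": 0, "ax": 0, "ay": 0, "az": 0, "grip": 0}
  ]
}}

```text
time_s: 1.88
position: [416.5, -209.5, 222.7]
tool_rot: [[0.911, 0.412, 0.0], [0.412, -0.911, -0.0], [0.0, 0.001, -1.0]]
ft_force: [0.8, -0.5, -0.2]
gripper_width: 94.2
grasp_force: 0.0
```

```bash
python3 -c "
from h import *
delta([551,95.6,160],113)"
```

```text
t 1.88 p [ 416.5 -209.5  222.7] q [ 0.63  0.14 -0.25  1.99  0.04  1.02 -0.78] w 94.2 F [ 0.8 -0.5 -0.2]
shift [ 248.3 -222.6   62.7]
tool-y yaw -65.67 tilt z [ 5.e-04 -5.e-04 -1.e+00]
az 1.3321147326723803
```

Request:
{"fn": "servo_tool", "kwargs": {
  "series": [
    {"dx": 30, "dy": -27, "dz": 5, "ax": 0, "ay": 0, "az": 0, "grip": 0},
    {"dx": 60, "dy": -54, "dz": 15, "ax": 0, "ay": 0, "az": 0, "grip": 0},
    {"dx": 88, "dy": -79, "dz": 25, "ax": 0, "ay": 0, "az": 0, "grip": 0},
    {"dx": 116, "dy": -104, "dz": 35, "ax": 0, "ay": 0, "az": 0, "grip": 0},
    {"dx": 144, "dy": -129, "dz": 45, "ax": 0, "ay": 0, "az": 0, "grip": 0}
  ]
}}

```text
time_s: 2.3
position: [494.6, -32.6, 177.3]
tool_rot: [[0.911, 0.412, 0.001], [0.412, -0.911, -0.0], [0.001, 0.0, -1.0]]
ft_force: [1.4, -1.3, 0.1]
gripper_width: 93.9
grasp_force: 0.0
```

Request:
{"fn": "servo_tool", "kwargs": {
  "series": [
    {"dx": 30, "dy": -27, "dz": 5, "ax": 0, "ay": 0, "az": 0, "grip": 0},
    {"dx": 60, "dy": -54, "dz": 10, "ax": 0, "ay": 0, "az": 0, "grip": 0},
    {"dx": 85, "dy": -77, "dz": 15, "ax": 0, "ay": 0, "az": 0, "grip": 0},
    {"dx": 101, "dy": -91, "dz": 17, "ax": 0, "ay": 0, "az": 0, "grip": 0},
    {"dx": 105, "dy": -94, "dz": 17, "ax": 0, "ay": 0, "az": 1.3, "grip": 0}
  ]
}}

```text
time_s: 2.72
position: [551.5, 98.8, 159.9]
tool_rot: [[0.918, 0.396, -0.0], [0.396, -0.918, 0.002], [0.0, -0.002, -1.0]]
ft_force: [0.8, -0.9, 0.0]
gripper_width: 93.8
grasp_force: 0.0
```

```bash
cat > look.py <<'E'
from h import *
import sys
np.set_printoptions(precision=2,suppress=True)
f=grab_frame("wrist"); save(f,sys.argv[1])
delta([551,95.6,160],113)
P,u,v=pts(f)
near=(P[:,0]>380)&(P[:,0]<670)&(P[:,1]>-130)&(P[:,1]<280)
m=near&(P[:,2]>58)&(P[:,2]<72)&(np.hypot(P[:,0]-551,P[:,1]-96)<40)
if m.any(): print("knob",m.sum(),P[m].mean(0),P[m].min(0),P[m].max(0),cv2.minEnclosingCircle(P[m,:2].astype(np.float32)),u[m].mean(),v[m].mean())
m=near&(abs(P[:,2]-14)<3); print(m.sum(),cv2.minAreaRect(P[m,:2].astype(np.float32)),np.median(P[m,2]))
for n in ["knob_center","jaw_face"]:
    for r in finder.search_frame(n,"wrist")[:2]: print(n,r["confidence"],np.array(r["bbox"])*[640,480,640,480])
E
python3 look.py w2.png
```

```text
t 2.77 p [551.5  97.7 160. ] q [ 0.1   0.4  -0.42  1.83  0.19  0.95 -1.56] w 93.9 F [-0.   0.7 -0.1]
shift [-1.3  1.8  0. ]
tool-y yaw -66.9 tilt z [-0.  0. -1.]
az 0.09985633613655409
knob 397 [553.45 100.02  65.67] [543.87  91.08  58.26] [560.79 107.97  68.42] ((552.3566284179688, 99.58322143554688), 8.535654067993164) 316.4256926952141 245.2846347607053
33170 ((523.8510131835938, 73.1793212890625), (140.41375732421875, 340.061767578125), 22.363584518432617) 13.332444926866941
knob_center 0.89 [272.9  262.13 129.79 119.9 ]
knob_center 0.74 [334.53 263.23 379.71 151.49]
jaw_face 0.8 [247.1  259.63  78.21 126.48]
```

View pics/w2.png

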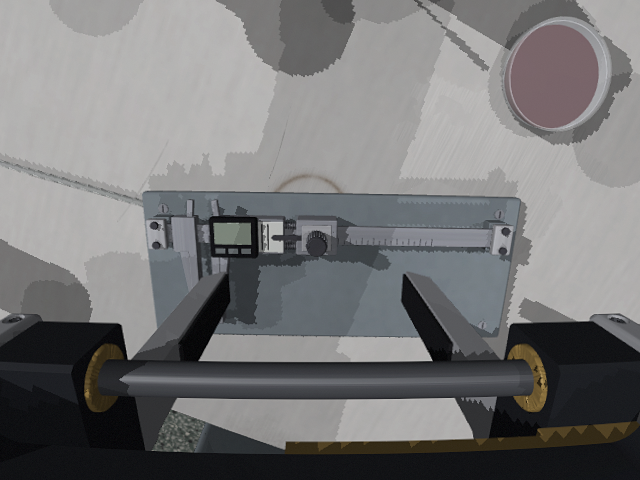

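The wrist view shows the knob at (316,243), the display at (233,237), and the fingers straddling the beam lines. The depth data put the knob at (553, 99.7) and the caliper yaw at 22.4°. Next I descend and grip it.

Request:
{"fn": "servo_tool", "kwargs": {
  "series": [
    {"dx": 2.2, "dy": -1.2, "dz": 30, "ax": 0, "ay": 0, "az": 0.7, "grip": 0},
    {"dx": 2.2, "dy": -1.2, "dz": 60, "ax": 0, "ay": 0, "az": 0.7, "grip": 0},
    {"dx": 2.2, "dy": -1.2, "dz": 80, "ax": 0, "ay": 0, "az": 0.7, "grip": 0.3},
    {"dx": 2.2, "dy": -1.2, "dz": 91, "ax": 0, "ay": 0, "az": 0.7, "grip": 0.5},
    {"dx": 2.2, "dy": -1.2, "dz": 94, "ax": 0, "ay": 0, "az": 0.7, "grip": 0.7}
  ],
  "grip_force": 25
}}

```text
time_s: 3.28
position: [551.7, 95.3, 65.1]
tool_rot: [[0.925, 0.379, -0.002], [0.379, -0.925, -0.001], [-0.002, -0.0, -1.0]]
ft_force: [0.4, 0.7, -0.3]
gripper_width: 76.9
grasp_force: 0.0
```

Request:
{"fn": "servo_tool", "kwargs": {
  "series": [
    {"dx": 0, "dy": 0, "dz": 0, "ax": 0, "ay": 0, "az": 0, "grip": 1},
    {"dx": 0, "dy": 0, "dz": 0, "ax": 0, "ay": 0, "az": 0, "grip": 1},
    {"dx": 0, "dy": 0, "dz": 0, "ax": 0, "ay": 0, "az": 0, "grip": 1},
    {"dx": 0, "dy": 0, "dz": 0, "ax": 0, "ay": 0, "az": 0, "grip": 1},
    {"dx": 0, "dy": 0, "dz": 0, "ax": 0, "ay": 0, "az": 0, "grip": 1}
  ]
}}

```text
time_s: 3.7
position: [553.0, 96.5, 67.2]
tool_rot: [[0.925, 0.38, 0.001], [0.38, -0.925, 0.0], [0.001, 0.0, -1.0]]
ft_force: [0.2, 0.1, -0.5]
gripper_width: 44.0
grasp_force: 0.0
```

Request:
{"fn": "servo_tool", "kwargs": {
  "series": [
    {"dx": 0, "dy": 0, "dz": 0, "ax": 0, "ay": 0, "az": 0, "grip": 1},
    {"dx": 0, "dy": 0, "dz": 0, "ax": 0, "ay": 0, "az": 0, "grip": 1},
    {"dx": 0, "dy": 0, "dz": 0, "ax": 0, "ay": 0, "az": 0, "grip": 1},
    {"dx": 0, "dy": 0, "dz": 0, "ax": 0, "ay": 0, "az": 0, "grip": 1},
    {"dx": 0, "dy": 0, "dz": 0, "ax": 0, "ay": 0, "az": 0, "grip": 1}
  ]
}}

```text
time_s: 4.12
position: [552.3, 97.3, 66.5]
tool_rot: [[0.925, 0.381, -0.0], [0.381, -0.925, 0.001], [-0.0, -0.001, -1.0]]
ft_force: [-3.6, 5.1, 1.4]
gripper_width: 15.6
grasp_force: 25.0
```

```bash
python3 look.py w3.png
```

```text
t 4.17 p [552.3  97.3  66.5] q [ 0.07  0.53 -0.37  1.88  0.27  0.77 -1.63] w 15.0 F [-2.5  4.2  2.4]
shift [ -1.8   1.  -93.5]
tool-y yaw -67.62 tilt z [-0.  0. -1.]
az -0.6215756532483283
knob 1467 [556.57 100.01  65.59] [541.99  83.29  58.  ] [568.39 119.77  72.  ] ((560.0204467773438, 101.51438903808594), 19.76909637451172) 315.48398091342875 291.824812542604
37990 ((523.5634155273438, 73.15534973144531), (140.43809509277344, 340.3945617675781), 22.41947364807129) 13.327808841950187
knob_center 0.83 [252.1  286.56 187.01 119.9 ]
jaw_face 0.59 [214.21 286.08 114.62 122.4 ]
```

Request:
{"fn": "servo_tool", "kwargs": {
  "series": [
    {"dx": 0, "dy": 6, "dz": 0, "ax": 0, "ay": 0, "az": 0, "grip": 1},
    {"dx": 0, "dy": 14, "dz": 0, "ax": 0, "ay": 0, "az": 0, "grip": 1},
    {"dx": 0, "dy": 22, "dz": 0, "ax": 0, "ay": 0, "az": 0, "grip": 1},
    {"dx": 0, "dy": 30, "dz": 0, "ax": 0, "ay": 0, "az": 0, "grip": 1},
    {"dx": 0, "dy": 38, "dz": 0, "ax": 0, "ay": 0, "az": 0, "grip": 1}
  ],
  "grip_force": 35
}}

```text
time_s: 4.68
position: [566.6, 62.5, 66.5]
tool_rot: [[0.924, 0.381, -0.001], [0.381, -0.924, 0.001], [-0.0, -0.002, -1.0]]
ft_force: [-4.4, 8.7, 2.7]
gripper_width: 15.0
grasp_force: 35.0
```

Request:
{"fn": "servo_tool", "kwargs": {
  "series": [
    {"dx": 0, "dy": 8, "dz": 0, "ax": 0, "ay": 0, "az": 0, "grip": 1},
    {"dx": 0, "dy": 13, "dz": 0, "ax": 0, "ay": 0, "az": 0, "grip": 1},
    {"dx": 0, "dy": 15, "dz": 0, "ax": 0, "ay": 0, "az": 0, "grip": 1},
    {"dx": 0, "dy": 15, "dz": 0, "ax": 0, "ay": 0, "az": 0, "grip": 1},
    {"dx": 0, "dy": 15, "dz": 0, "ax": 0, "ay": 0, "az": 0, "grip": 1}
  ]
}}

```text
time_s: 5.1
position: [572.7, 47.7, 66.5]
tool_rot: [[0.925, 0.38, -0.0], [0.38, -0.925, 0.0], [-0.0, -0.0, -1.0]]
ft_force: [-1.2, 2.6, 2.5]
gripper_width: 15.0
grasp_force: 35.0
```

Request:
{"fn": "servo_tool", "kwargs": {
  "series": [
    {"dx": 0, "dy": 0, "dz": 0, "ax": 0, "ay": 0, "az": 0, "grip": 0.6},
    {"dx": 0, "dy": 0, "dz": 0, "ax": 0, "ay": 0, "az": 0, "grip": 0.6},
    {"dx": 0, "dy": 0, "dz": -8, "ax": 0, "ay": 0, "az": 0, "grip": 0.5},
    {"dx": 0, "dy": 0, "dz": -35, "ax": 0, "ay": 0, "az": 0, "grip": 0.4},
    {"dx": 0, "dy": 0, "dz": -65, "ax": 0, "ay": 0, "az": 0, "grip": 0.3}
  ]
}}

```text
time_s: 5.52
position: [571.8, 47.2, 131.5]
tool_rot: [[0.925, 0.38, -0.003], [0.38, -0.925, -0.0], [-0.003, -0.001, -1.0]]
ft_force: [0.5, 0.2, 1.0]
gripper_width: 45.0
grasp_force: 0.0
```

Request:
{"fn": "servo_tool", "kwargs": {
  "series": [
    {"dx": 0, "dy": 0, "dz": -20, "ax": 0, "ay": 0, "az": 0, "grip": 0.2},
    {"dx": 0, "dy": 0, "dz": -30, "ax": 0, "ay": 0, "az": 0, "grip": 0.2},
    {"dx": 0, "dy": 0, "dz": -30, "ax": 0, "ay": 0, "az": 0, "grip": 0.2}
  ]
}}

```text
time_s: 5.77
position: [573.8, 47.4, 163.9]
tool_rot: [[0.925, 0.38, 0.004], [0.38, -0.925, -0.0], [0.003, 0.001, -1.0]]
ft_force: [-0.4, -0.7, 0.7]
gripper_width: 64.9
grasp_force: 0.0
```

```bash
python3 look.py w4.png; python3 -c "
from h import *
f=grab_frame('scene');g=grab_frame('top')
for c,f in(('scene',f),('top',g)):
  for r in finder.regions_of('stopper_center',c)[:1]:
    P,u,v=pts(f,r['region']); print(c,r['confidence'],len(P),P.min(0),P.max(0))
import numpy as np
# visible edge: fit sphere-ish circle of points near widest height
P,u,v=pts(f);m=(P[:,2]>6)&(P[:,2]<32)&(np.hypot(P[:,0]-543,P[:,1]+288)<24);print(np.median(P[m],0),cv2.minEnclosingCircle(P[m,:2].astype(np.float32)))
delta([543,-288,160],22.4)
"
```

```text
t 5.82 p [573.   47.3 162.1] q [ 0.18  0.42 -0.4   1.79  0.2   0.97 -1.48] w 68.7 F [-0.2  0.  -0.8]
shift [ -2.  -53.1   2.1]
tool-y yaw -67.68 tilt z [ 0. -0. -1.]
az -0.6785704176053287
31287 ((523.8392944335938, 73.53146362304688), (139.13128662109375, 339.09759521484375), 22.462623596191406) 13.319927420030012
knob_center 0.62 [244.93 246.82  80.38  90.62]
knob_center 0.58 [270.72 248.45 129.73  89.52]
jaw_face 0.78 [246.21 248.35  75.97 101.52]
jaw_face 0.18 [636.22 189.36   7.62  39.7 ]
scene 0.85 387 [ 528.34065604 -304.04305641   -0.53132813] [ 556.47016745 -271.43392286   28.06428315]
top 0.51 167 [ 530.22505173 -306.06612835    0.92558052] [ 561.3755138  -269.6072392    30.43868153]
[ 545.97296991 -284.9756024    22.38787728] ((546.9066772460938, -286.08795166015625), 17.247243881225586)
t 6.12 p [572.3  47.4 160.5] q [ 0.18  0.42 -0.4   1.79  0.2   0.97 -1.48] w 75.1 F [-0.2  0.2  0.5]
shift [-154.6  299.1    0.5]
tool-y yaw -67.66 tilt z [-1.6e-03  1.0e-04 -1.0e+00]
az 89.944903402846
```

View pics/w4.png

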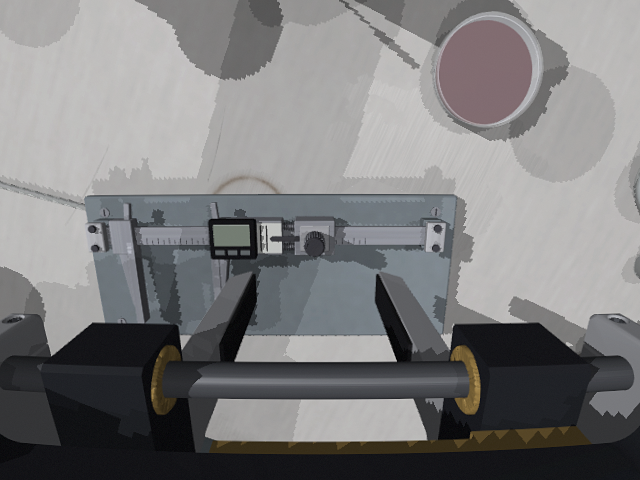

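The jaws are wide open: fixed blade at column 135, moving blade at 215, knob at (314,243). Now to the stopper, turning the tool as I go.

Request:
{"fn": "servo_tool", "kwargs": {
  "series": [
    {"dx": -10, "dy": 20, "dz": 0, "ax": 0, "ay": 0, "az": -7, "grip": 0},
    {"dx": -25, "dy": 50, "dz": 0, "ax": 0, "ay": 0, "az": -14, "grip": 0},
    {"dx": -42, "dy": 83, "dz": 0, "ax": 0, "ay": 0, "az": -21, "grip": 0},
    {"dx": -59, "dy": 116, "dz": 0, "ax": 0, "ay": 0, "az": -28, "grip": 0},
    {"dx": -76, "dy": 149, "dz": 0, "ax": 0, "ay": 0, "az": -35, "grip": 0}
  ]
}}

```text
time_s: 6.53
position: [558.8, -118.2, 160.9]
tool_rot: [[0.545, 0.838, -0.001], [0.838, -0.545, 0.0], [-0.0, -0.001, -1.0]]
ft_force: [-0.0, -0.0, 0.4]
gripper_width: 93.9
grasp_force: 0.0
```

```bash
python3 -c "
from h import *
delta([544,-287,150],22.4)"
```

```text
t 6.53 p [ 558.8 -118.2  160.9] q [ 0.53  0.43 -0.48  1.8   0.23  0.97 -0.62] w 93.9 F [-0.  -0.   0.4]
shift [-149.5   79.6   10.9]
tool-y yaw -33.04 tilt z [-7.e-04  3.e-04 -1.e+00]
az -55.440964676839315
```

Request:
{"fn": "servo_tool", "kwargs": {
  "series": [
    {"dx": -32, "dy": 17, "dz": 0, "ax": 0, "ay": 0, "az": -7, "grip": 0},
    {"dx": -64, "dy": 34, "dz": 0, "ax": 0, "ay": 0, "az": -14, "grip": 0},
    {"dx": -96, "dy": 51, "dz": 3, "ax": 0, "ay": 0, "az": -21, "grip": 0},
    {"dx": -125, "dy": 67, "dz": 6, "ax": 0, "ay": 0, "az": -28, "grip": 0},
    {"dx": -149, "dy": 79, "dz": 10, "ax": 0, "ay": 0, "az": -35, "grip": 0}
  ]
}}

```text
time_s: 6.95
position: [542.4, -287.7, 150.8]
tool_rot: [[-0.032, 0.999, -0.001], [0.999, 0.032, -0.0], [-0.0, -0.001, -1.0]]
ft_force: [-0.4, 0.5, 0.5]
gripper_width: 94.2
grasp_force: 0.0
```

Request:
{"fn": "servo_tool", "kwargs": {
  "series": [
    {"dx": 0, "dy": 0, "dz": 0, "ax": 0, "ay": 0, "az": -7, "grip": 0},
    {"dx": 0, "dy": 0, "dz": 0, "ax": 0, "ay": 0, "az": -14, "grip": 0},
    {"dx": 0, "dy": 0, "dz": 0, "ax": 0, "ay": 0, "az": -20, "grip": 0},
    {"dx": 0, "dy": 0, "dz": 0, "ax": 0, "ay": 0, "az": -20, "grip": 0}
  ]
}}

```text
time_s: 7.28
position: [542.9, -284.9, 150.7]
tool_rot: [[-0.373, 0.928, -0.001], [0.928, 0.373, 0.001], [0.001, -0.0, -1.0]]
ft_force: [-0.9, 0.4, -0.2]
gripper_width: 93.9
grasp_force: 0.0
```

```bash
cat > stop.py <<'E'
from h import *
import sys
np.set_printoptions(precision=2,suppress=True)
f=grab_frame("wrist"); save(f,sys.argv[1])
for r in finder.regions_of("stopper_center","wrist")[:2]:
    P,u,v=pts(f,r["region"]); print(r["confidence"],np.array(r["bbox"])*[640,480,640,480],len(P),P.min(0),P.max(0))
    m=P[:,2]>8
    if m.sum()>5: print(cv2.minEnclosingCircle(P[m,:2].astype(np.float32)))
    b=np.array(r["bbox"][:2])*[640,480]
    K=np.array([[f["fx"],0,f["cx"]],[0,f["fy"],f["cy"]],[0,0,1]],float)
    d=np.r_[cv2.undistortPoints(b[None,None],K,np.array([f["k1"],0,0,0],float))[0,0],1]
    T=np.array(f["world_from_camera"]); w=T[:3,:3]@d; o=T[:3,3]; print("ray@16",o+w*(16-o[2])/w[2],"cam",o)
delta([544,-287,21],22.4)
E
python3 stop.py w5.png
```

```text
0.81 [319.81 239.14  34.37  37.3 ] 1125 [ 530.27 -303.57   -1.18] [ 562.56 -267.79   26.39]
((546.3009643554688, -284.5372009277344), 16.86526107788086)
ray@16 [ 547.88 -285.96   16.  ] cam [ 514.7  -214.09  312.36]
t 7.38 p [ 543.1 -284.7  151. ] q [ 0.9   0.55 -0.63  1.69  0.36  1.02  0.52] w 93.8 F [ 1.1 -0.7 -0.2]
shift [ -2.6   0.1 130. ]
tool-y yaw 21.36 tilt z [-0.  0. -1.]
az -1.0379265776620343
```

Request:
{"fn": "servo_tool", "kwargs": {
  "series": [
    {"dx": -1, "dy": 3, "dz": 30, "ax": 0, "ay": 0, "az": -1, "grip": 0.1},
    {"dx": -1, "dy": 3, "dz": 65, "ax": 0, "ay": 0, "az": -1, "grip": 0.2},
    {"dx": -1, "dy": 3, "dz": 100, "ax": 0, "ay": 0, "az": -1, "grip": 0.3},
    {"dx": -1, "dy": 3, "dz": 123, "ax": 0, "ay": 0, "az": -1, "grip": 0.4},
    {"dx": -1, "dy": 3, "dz": 131, "ax": 0, "ay": 0, "az": -1, "grip": 0.4}
  ],
  "grip_force": 5
}}

```text
time_s: 7.8
position: [544.8, -283.6, 17.0]
tool_rot: [[-0.381, 0.924, -0.004], [0.924, 0.381, 0.002], [0.003, -0.003, -1.0]]
ft_force: [-23.8, 3.9, 83.7]
gripper_width: 64.8
grasp_force: 44.0
```

Request:
{"fn": "servo_tool", "kwargs": {
  "series": [
    {"dx": 0, "dy": 0, "dz": 0, "ax": 0, "ay": 0, "az": 0, "grip": 0.5},
    {"dx": 0, "dy": 0, "dz": 0, "ax": 0, "ay": 0, "az": 0, "grip": 0.6},
    {"dx": 0, "dy": 0, "dz": 0, "ax": 0, "ay": 0, "az": 0, "grip": 0.8},
    {"dx": 0, "dy": 0, "dz": 0, "ax": 0, "ay": 0, "az": 0, "grip": 0.8},
    {"dx": 0, "dy": 0, "dz": 0, "ax": 0, "ay": 0, "az": 0, "grip": 0.8}
  ]
}}

```text
time_s: 8.22
position: [546.7, -284.8, 21.2]
tool_rot: [[-0.383, 0.924, 0.001], [0.924, 0.383, -0.001], [-0.001, 0.0, -1.0]]
ft_force: [0.7, -0.4, 3.1]
gripper_width: 32.2
grasp_force: 5.0
```

Request:
{"fn": "servo_tool", "kwargs": {
  "series": [
    {"dx": 0, "dy": 0, "dz": -8, "ax": 0, "ay": 0, "az": 0, "grip": 0.8},
    {"dx": 0, "dy": 0, "dz": -28, "ax": 0, "ay": 0, "az": 0, "grip": 0.8},
    {"dx": 10, "dy": 2, "dz": -58, "ax": 0, "ay": 0, "az": 0, "grip": 0.8},
    {"dx": 30, "dy": 7, "dz": -86, "ax": 0, "ay": 0, "az": 0, "grip": 0.8},
    {"dx": 60, "dy": 14, "dz": -98, "ax": 0, "ay": 0, "az": 0, "grip": 0.8}
  ]
}}

```text
time_s: 8.63
position: [537.3, -225.4, 122.2]
tool_rot: [[-0.381, 0.925, 0.003], [0.925, 0.381, -0.002], [-0.003, 0.002, -1.0]]
ft_force: [1.7, 0.7, -0.6]
gripper_width: 32.1
grasp_force: 5.0
```

Request:
{"fn": "servo_tool", "kwargs": {
  "series": [
    {"dx": 34, "dy": 8, "dz": 0, "ax": 0, "ay": 0, "az": 0, "grip": 0.8},
    {"dx": 68, "dy": 16, "dz": 0, "ax": 0, "ay": 0, "az": 0, "grip": 0.8},
    {"dx": 102, "dy": 24, "dz": 0, "ax": 0, "ay": 0, "az": 0, "grip": 0.8},
    {"dx": 136, "dy": 32, "dz": 0, "ax": 0, "ay": 0, "az": 0, "grip": 0.8},
    {"dx": 170, "dy": 40, "dz": 0, "ax": 0, "ay": 0, "az": 0, "grip": 0.8}
  ]
}}

```text
time_s: 9.05
position: [507.4, -50.1, 119.3]
tool_rot: [[-0.384, 0.923, 0.001], [0.923, 0.384, -0.001], [-0.001, 0.0, -1.0]]
ft_force: [1.0, -0.1, 0.9]
gripper_width: 32.3
grasp_force: 5.0
```

Request:
{"fn": "servo_tool", "kwargs": {
  "series": [
    {"dx": 34, "dy": 8, "dz": 0, "ax": 0, "ay": 0, "az": 0, "grip": 0.8},
    {"dx": 68, "dy": 16, "dz": 0, "ax": 0, "ay": 0, "az": 0, "grip": 0.8},
    {"dx": 100, "dy": 23, "dz": 0, "ax": 0, "ay": 0, "az": 0, "grip": 0.8},
    {"dx": 125, "dy": 30, "dz": 0, "ax": 0, "ay": 0, "az": 0, "grip": 0.8},
    {"dx": 140, "dy": 33, "dz": 0, "ax": 0, "ay": 0, "az": 0, "grip": 0.8}
  ]
}}

```text
time_s: 9.47
position: [484.1, 93.6, 119.4]
tool_rot: [[-0.387, 0.922, 0.001], [0.922, 0.387, 0.0], [-0.0, 0.001, -1.0]]
ft_force: [0.5, 0.9, -0.7]
gripper_width: 32.3
grasp_force: 5.0
```

```bash
cat > gap.py <<'E'
from h import *
import sys
np.set_printoptions(precision=2,suppress=True)
f=grab_frame("wrist"); save(f,sys.argv[1])
C=np.array([523.8,73.4]); t=np.radians(22.45)
X=np.array([np.cos(t),np.sin(t)]); Y=np.array([-np.sin(t),np.cos(t)])
P,u,v=pts(f)
d=P[:,:2]-C; xc=d@X; yc=d@Y
m=(abs(P[:,2]-13.5)<2.5)&(abs(xc)<90)&(abs(yc)<200)
print("base",cv2.minAreaRect(P[m,:2].astype(np.float32)),np.median(P[m,2]))
m=(P[:,2]>30)&(P[:,2]<40)&(xc<10)&(xc>-60)&(abs(yc)<200)
for lo in range(-50,10,10):
    k=m&(xc>lo)&(xc<lo+10)
    h=np.histogram(yc[k],bins=np.arange(20,160,2))
    print(lo,[(int(b),int(n)) for n,b in zip(*h) if n>3])
s=monitor.get_state(); p=np.array(s["position"][:2])-C; print("TCP cal",p@X,p@Y)
delta([473.8,155.2,100],22.45)
E
python3 gap.py w6.png
```

```text
base ((521.7626953125, 77.51744079589844), (139.80101013183594, 330.7940368652344), 22.514307022094727) 13.376868279745167
-50 [(40, 8), (42, 19), (44, 21), (46, 20), (48, 11), (114, 7), (116, 24), (118, 24), (120, 23)]
-40 [(40, 15), (42, 39), (44, 36), (46, 53), (48, 13), (114, 15), (116, 45), (118, 45), (120, 45)]
-30 [(38, 10), (40, 29), (42, 37), (44, 39), (46, 45), (48, 19), (114, 15), (116, 45), (118, 44), (120, 47), (122, 33)]
-20 [(38, 33), (40, 33), (42, 36), (44, 39), (46, 48), (48, 16), (114, 15), (116, 46), (118, 46), (120, 44), (122, 43), (124, 30)]
-10 [(36, 23), (38, 32), (40, 35), (42, 36), (44, 38), (46, 50), (48, 15), (114, 16), (116, 44), (118, 46), (120, 45), (122, 46), (124, 45), (126, 15)]
0 [(34, 9), (36, 38), (38, 34), (40, 36), (42, 35), (44, 38), (46, 56), (48, 12), (114, 29), (116, 48), (118, 43), (120, 45), (122, 44), (124, 45), (126, 40)]
TCP cal -28.701140978391564 35.62336813272178
t 9.52 p [483.7  95.4 119.5] q [ 0.36  0.41 -0.74  2.01  0.37  0.85 -0.18] w 32.1 F [-1.4  3.5 -0.8]
shift [59.  14.1 19.6]
tool-y yaw 22.85 tilt z [ 0.  0. -1.]
az 0.4019563513776916
```

View pics/w6.png

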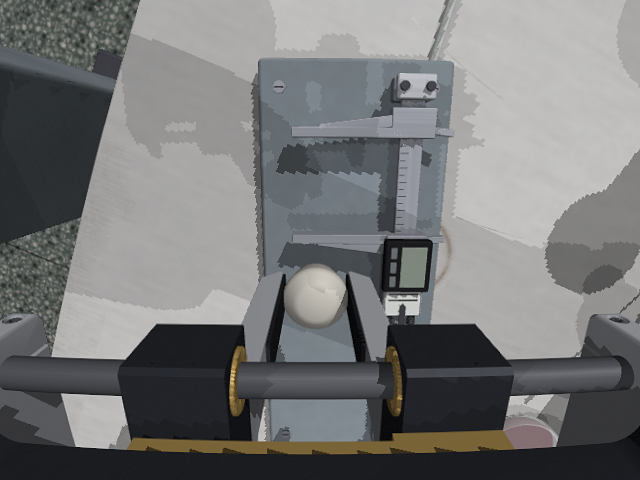

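The stopper is held upright between the fingers at (316,296). The fixed blade is at row 130 and the moving one at row 238; depth puts the faces at caliper y = 115 and 49. I'll move in between and lower gently.

Request:
{"fn": "servo_tool", "kwargs": {
  "series": [
    {"dx": 20, "dy": 5, "dz": 0, "ax": 0, "ay": 0, "az": 0.4, "grip": 0.8},
    {"dx": 45, "dy": 11, "dz": 0, "ax": 0, "ay": 0, "az": 0.4, "grip": 0.8},
    {"dx": 56, "dy": 14, "dz": 5, "ax": 0, "ay": 0, "az": 0.4, "grip": 0.8},
    {"dx": 56, "dy": 14, "dz": 20, "ax": 0, "ay": 0, "az": 0.4, "grip": 0.8},
    {"dx": 56, "dy": 14, "dz": 35, "ax": 0, "ay": 0, "az": 0.4, "grip": 0.8}
  ]
}}

```text
time_s: 9.93
position: [476.4, 148.3, 84.1]
tool_rot: [[-0.379, 0.926, 0.002], [0.926, 0.379, 0.0], [-0.001, 0.002, -1.0]]
ft_force: [0.9, -0.1, -0.9]
gripper_width: 32.3
grasp_force: 5.0
```

```bash
python3 gap.py w7.png | tail -6
```

```text
0 [(34, 4), (36, 37), (38, 38), (40, 30), (42, 34), (44, 38), (46, 38), (48, 51), (114, 18), (116, 53), (118, 58), (120, 56), (122, 53), (124, 61), (126, 63), (128, 13)]
TCP cal -16.779949929448467 86.78118478736968
t 9.98 p [475.2 147.2  81.4] q [ 0.22  0.48 -0.71  2.02  0.44  0.79 -0.36] w 32.3 F [-3.1 -1.1 -3.8]
shift [  7.9   1.7 -18.6]
tool-y yaw 22.2 tilt z [-0. -0. -1.]
az -0.24964261577488855
```

Request:
{"fn": "servo_tool", "kwargs": {
  "series": [
    {"dx": 5, "dy": 1, "dz": 12, "ax": 0, "ay": 0, "az": 0, "grip": 0.8},
    {"dx": 5, "dy": 1, "dz": 24, "ax": 0, "ay": 0, "az": 0, "grip": 0.8},
    {"dx": 5, "dy": 1, "dz": 34, "ax": 0, "ay": 0, "az": 0, "grip": 0.8},
    {"dx": 5, "dy": 1, "dz": 41, "ax": 0, "ay": 0, "az": 0, "grip": 0.8},
    {"dx": 5, "dy": 1, "dz": 44, "ax": 0, "ay": 0, "az": 0, "grip": 0.8}
  ]
}}

```text
time_s: 10.4
position: [474.7, 152.1, 38.6]
tool_rot: [[-0.377, 0.926, -0.001], [0.926, 0.377, -0.0], [0.0, -0.001, -1.0]]
ft_force: [-0.5, -0.3, 0.4]
gripper_width: 32.0
grasp_force: 5.0
```

Request:
{"fn": "servo_tool", "kwargs": {
  "series": [
    {"dx": 0, "dy": 0, "dz": 0, "ax": 0, "ay": 0, "az": 0, "grip": 0.8},
    {"dx": 0, "dy": 0, "dz": 0, "ax": 0, "ay": 0, "az": 0, "grip": 0.8}
  ]
}}

```text
time_s: 10.57
position: [475.2, 152.5, 39.7]
tool_rot: [[-0.378, 0.926, -0.0], [0.926, 0.378, 0.0], [0.0, 0.0, -1.0]]
ft_force: [0.6, -0.5, -1.0]
gripper_width: 32.4
grasp_force: 5.0
```

Request:
{"fn": "servo_tool", "kwargs": {
  "series": [
    {"dx": 0, "dy": 0, "dz": 1, "ax": 0, "ay": 0, "az": 0, "grip": 0.8},
    {"dx": 0, "dy": 0, "dz": 2, "ax": 0, "ay": 0, "az": 0, "grip": 0.8},
    {"dx": 0, "dy": 0, "dz": 3, "ax": 0, "ay": 0, "az": 0, "grip": 0.8},
    {"dx": 0, "dy": 0, "dz": 3.5, "ax": 0, "ay": 0, "az": 0, "grip": 0.8},
    {"dx": 0, "dy": 0, "dz": 3.5, "ax": 0, "ay": 0, "az": 0, "grip": 0.8}
  ]
}}

```text
time_s: 10.98
position: [475.0, 152.5, 35.9]
tool_rot: [[-0.378, 0.926, -0.0], [0.926, 0.378, 0.0], [0.0, -0.0, -1.0]]
ft_force: [0.4, -0.3, -0.2]
gripper_width: 32.0
grasp_force: 5.0
```

Request:
{"fn": "servo_tool", "kwargs": {
  "series": [
    {"dx": 0, "dy": 0, "dz": 0.5, "ax": 0, "ay": 0, "az": 0, "grip": 0.8},
    {"dx": 0, "dy": 0, "dz": 0.8, "ax": 0, "ay": 0, "az": 0, "grip": 0.8},
    {"dx": 0, "dy": 0, "dz": 0.8, "ax": 0, "ay": 0, "az": 0, "grip": 0.8}
  ]
}}

```text
time_s: 11.23
position: [475.1, 152.6, 35.2]
tool_rot: [[-0.378, 0.926, -0.0], [0.926, 0.378, 0.0], [0.0, -0.0, -1.0]]
ft_force: [-0.3, -0.6, 1.5]
gripper_width: 32.0
grasp_force: 5.0
```

Request:
{"fn": "servo_tool", "kwargs": {
  "series": [
    {"dx": 0, "dy": 0, "dz": 0.4, "ax": 0, "ay": 0, "az": 0, "grip": 0.8},
    {"dx": 0, "dy": 0, "dz": 0.6, "ax": 0, "ay": 0, "az": 0, "grip": 0.8},
    {"dx": 0, "dy": 0, "dz": 0.6, "ax": 0, "ay": 0, "az": 0, "grip": 0.8}
  ]
}}

```text
time_s: 11.48
position: [475.2, 152.6, 34.7]
tool_rot: [[-0.378, 0.926, 0.0], [0.926, 0.378, -0.0], [-0.0, 0.0, -1.0]]
ft_force: [-1.4, -0.5, 6.2]
gripper_width: 32.5
grasp_force: 5.0
```

Foot contact is confirmed at 6 N. I'll ease off, release and rise.

Request:
{"fn": "servo_tool", "kwargs": {
  "series": [
    {"dx": 0, "dy": 0, "dz": -0.5, "ax": 0, "ay": 0, "az": 0, "grip": 0.8},
    {"dx": 0, "dy": 0, "dz": -0.5, "ax": 0, "ay": 0, "az": 0, "grip": 0.6},
    {"dx": 0, "dy": 0, "dz": -0.5, "ax": 0, "ay": 0, "az": 0, "grip": 0.53},
    {"dx": 0, "dy": 0, "dz": -0.5, "ax": 0, "ay": 0, "az": 0, "grip": 0.53},
    {"dx": 0, "dy": 0, "dz": -0.5, "ax": 0, "ay": 0, "az": 0, "grip": 0.53}
  ]
}}

```text
time_s: 11.9
position: [475.0, 152.5, 35.0]
tool_rot: [[-0.378, 0.926, -0.0], [0.926, 0.378, 0.0], [0.0, -0.0, -1.0]]
ft_force: [0.2, 0.1, -0.0]
gripper_width: 44.0
grasp_force: 0.0
```

Request:
{"fn": "servo_tool", "kwargs": {
  "series": [
    {"dx": 0, "dy": 0, "dz": -4, "ax": 0, "ay": 0, "az": 0, "grip": 0.53},
    {"dx": 0, "dy": 0, "dz": -14, "ax": 0, "ay": 0, "az": 0, "grip": 0.53},
    {"dx": 0, "dy": 0, "dz": -34, "ax": 0, "ay": 0, "az": 0, "grip": 0.53},
    {"dx": 0, "dy": 0, "dz": -64, "ax": 0, "ay": 0, "az": 0, "grip": 0.53},
    {"dx": 0, "dy": 0, "dz": -95, "ax": 0, "ay": 0, "az": 0, "grip": 0.53}
  ]
}}

```text
time_s: 12.32
position: [474.3, 152.7, 131.5]
tool_rot: [[-0.378, 0.926, -0.002], [0.926, 0.378, 0.0], [0.001, -0.001, -1.0]]
ft_force: [-0.1, -1.2, 1.9]
gripper_width: 44.2
grasp_force: 0.0
```

```bash
python3 gap.py w8.png | tail -7; python3 -c "
from h import *
delta([571.5,47.3,110],-67.6)"
```

```text
-10 [(36, 20), (38, 28), (40, 23), (42, 29), (44, 28), (46, 58), (48, 7), (78, 12), (80, 16), (82, 24), (84, 26), (86, 30), (88, 31), (90, 33), (92, 34), (94, 33), (96, 37), (98, 34), (100, 39), (102, 33), (104, 26), (106, 12), (114, 21), (116, 28), (118, 38), (120, 38), (122, 37), (124, 33), (126, 21)]
0 [(34, 8), (36, 24), (38, 28), (40, 26), (42, 29), (44, 30), (46, 57), (48, 11), (88, 5), (90, 5), (92, 7), (94, 5), (96, 5), (114, 11), (116, 35), (118, 38), (120, 40), (122, 40), (124, 32), (126, 46), (128, 7)]
TCP cal -12.713440567393635 92.43287651724421
t 12.37 p [476.8 154.  137. ] q [ 0.26  0.4  -0.77  1.98  0.35  0.89 -0.3 ] w 44.3 F [4.5 3.  7.4]
shift [ 2.3 -2.5 37. ]
tool-y yaw 22.25 tilt z [ 0.01  0.   -1.  ]
az -0.19666215493344907
t 12.37 p [476.8 154.  137. ] q [ 0.26  0.4  -0.77  1.98  0.35  0.89 -0.3 ] w 44.3 F [4.5 3.  7.4]
shift [-134.6   47.2   27.3]
tool-y yaw 22.25 tilt z [ 0.0051  0.0014 -1.    ]
az 89.85333784506655
```

View pics/w8.png

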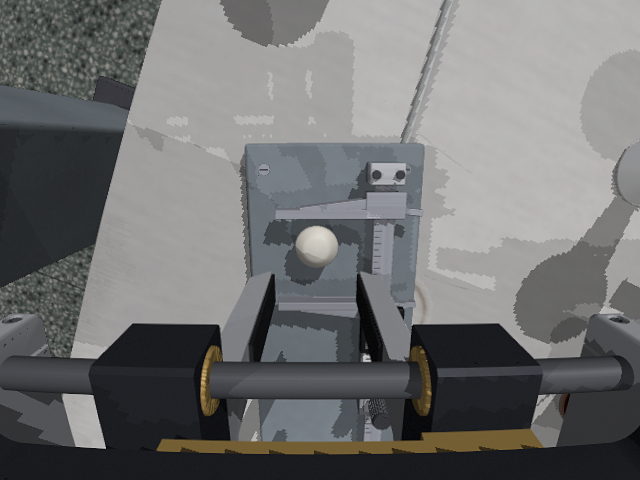

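The stopper stands upright at (317,247), clear of the fixed blade at row 213, with the moving blade at row 305. Back to the knob.

Request:
{"fn": "servo_tool", "kwargs": {
  "series": [
    {"dx": -15, "dy": 5, "dz": 0, "ax": 0, "ay": 0, "az": 7, "grip": 0.53},
    {"dx": -45, "dy": 16, "dz": 0, "ax": 0, "ay": 0, "az": 14, "grip": 0.53},
    {"dx": -75, "dy": 26, "dz": 0, "ax": 0, "ay": 0, "az": 21, "grip": 0.53},
    {"dx": -105, "dy": 37, "dz": 0, "ax": 0, "ay": 0, "az": 28, "grip": 0.53},
    {"dx": -133, "dy": 47, "dz": 0, "ax": 0, "ay": 0, "az": 35, "grip": 0.53}
  ]
}}

```text
time_s: 12.78
position: [569.9, 45.6, 131.1]
tool_rot: [[0.228, 0.974, 0.001], [0.974, -0.228, 0.0], [0.0, 0.001, -1.0]]
ft_force: [-0.1, 0.6, -0.2]
gripper_width: 44.1
grasp_force: 0.0
```

Request:
{"fn": "servo_tool", "kwargs": {
  "series": [
    {"dx": 0, "dy": 0, "dz": 0, "ax": 0, "ay": 0, "az": 7, "grip": 0.53},
    {"dx": 0, "dy": 0, "dz": 0, "ax": 0, "ay": 0, "az": 14, "grip": 0.53},
    {"dx": 0, "dy": 0, "dz": 0, "ax": 0, "ay": 0, "az": 21, "grip": 0.53},
    {"dx": 0, "dy": 0, "dz": 0, "ax": 0, "ay": 0, "az": 28, "grip": 0.53},
    {"dx": 0, "dy": 0, "dz": 0, "ax": 0, "ay": 0, "az": 35, "grip": 0.53}
  ]
}}

```text
time_s: 13.2
position: [568.8, 47.3, 130.9]
tool_rot: [[0.745, 0.667, 0.0], [0.667, -0.745, 0.001], [0.001, -0.0, -1.0]]
ft_force: [0.1, -0.5, -0.3]
gripper_width: 44.3
grasp_force: 0.0
```

Request:
{"fn": "servo_tool", "kwargs": {
  "series": [
    {"dx": 0, "dy": 0, "dz": 0, "ax": 0, "ay": 0, "az": 7, "grip": 0.53},
    {"dx": 0, "dy": 0, "dz": 0, "ax": 0, "ay": 0, "az": 14, "grip": 0.53},
    {"dx": 0, "dy": 0, "dz": 0, "ax": 0, "ay": 0, "az": 20, "grip": 0.53},
    {"dx": 0, "dy": 0, "dz": 0, "ax": 0, "ay": 0, "az": 20, "grip": 0.53}
  ]
}}

```text
time_s: 13.53
position: [568.9, 47.5, 131.0]
tool_rot: [[0.928, 0.373, 0.001], [0.373, -0.928, 0.0], [0.001, -0.0, -1.0]]
ft_force: [1.0, -0.0, -0.7]
gripper_width: 44.0
grasp_force: 0.0
```

```bash
python3 -c "
from h import *
delta([572.7,47.7,67],-67.6)
P,u,v=pts(grab_frame('wrist'))
m=(P[:,2]>58)&(P[:,2]<71)&(np.hypot(P[:,0]-573,P[:,1]-48)<14)
print(m.sum(),cv2.minEnclosingCircle(P[m,:2].astype(np.float32)))"
```

```text
t 13.53 p [568.9  47.5 131. ] q [ 0.14  0.45 -0.35  1.82  0.19  0.9  -1.49] w 44.0 F [ 1.  -0.  -0.7]
shift [ 3.6  1.2 64. ]
tool-y yaw -68.1 tilt z [ 7.e-04  5.e-04 -1.e+00]
az -0.5016074695573138
490 ((573.4456787109375, 48.9981689453125), 8.417689323425293)
```

Request:
{"fn": "servo_tool", "kwargs": {
  "series": [
    {"dx": 3.6, "dy": 1, "dz": 15, "ax": 0, "ay": 0, "az": -0.5, "grip": 0.53},
    {"dx": 3.6, "dy": 1, "dz": 35, "ax": 0, "ay": 0, "az": -0.5, "grip": 0.53},
    {"dx": 3.6, "dy": 1, "dz": 52, "ax": 0, "ay": 0, "az": -0.5, "grip": 0.53},
    {"dx": 3.6, "dy": 1, "dz": 61, "ax": 0, "ay": 0, "az": -0.5, "grip": 0.53},
    {"dx": 3.6, "dy": 1, "dz": 64, "ax": 0, "ay": 0, "az": -0.5, "grip": 0.6}
  ],
  "grip_force": 35
}}

```text
time_s: 14.0
position: [571.8, 47.6, 65.0]
tool_rot: [[0.922, 0.388, -0.002], [0.388, -0.922, 0.0], [-0.002, -0.001, -1.0]]
ft_force: [0.5, -0.5, 0.2]
gripper_width: 40.6
grasp_force: 0.0
```

Request:
{"fn": "servo_tool", "kwargs": {
  "series": [
    {"dx": 0, "dy": 0, "dz": 0, "ax": 0, "ay": 0, "az": 0, "grip": 0.8},
    {"dx": 0, "dy": 0, "dz": 0, "ax": 0, "ay": 0, "az": 0, "grip": 1},
    {"dx": 0, "dy": 0, "dz": 0, "ax": 0, "ay": 0, "az": 0, "grip": 1},
    {"dx": 0, "dy": 0, "dz": 0, "ax": 0, "ay": 0, "az": 0, "grip": 1},
    {"dx": 0, "dy": 0, "dz": 0, "ax": 0, "ay": 0, "az": 0, "grip": 1}
  ]
}}

```text
time_s: 14.42
position: [573.0, 47.8, 66.9]
tool_rot: [[0.922, 0.386, 0.001], [0.386, -0.922, 0.0], [0.001, 0.0, -1.0]]
ft_force: [-1.2, 2.1, 7.6]
gripper_width: 15.2
grasp_force: 35.0
```

Request:
{"fn": "servo_tool", "kwargs": {
  "series": [
    {"dx": 0, "dy": -4, "dz": 0, "ax": 0, "ay": 0, "az": 0, "grip": 1},
    {"dx": 0, "dy": -9, "dz": 0, "ax": 0, "ay": 0, "az": 0, "grip": 1},
    {"dx": 0, "dy": -14, "dz": 0, "ax": 0, "ay": 0, "az": 0, "grip": 1},
    {"dx": 0, "dy": -18, "dz": 0, "ax": 0, "ay": 0, "az": 0, "grip": 1},
    {"dx": 0, "dy": -21, "dz": 0, "ax": 0, "ay": 0, "az": 0, "grip": 1}
  ]
}}

```text
time_s: 14.83
position: [565.5, 65.8, 66.9]
tool_rot: [[0.923, 0.385, 0.002], [0.385, -0.923, -0.001], [0.002, 0.002, -1.0]]
ft_force: [4.4, -9.0, 4.5]
gripper_width: 15.3
grasp_force: 35.0
```

Request:
{"fn": "servo_tool", "kwargs": {
  "series": [
    {"dx": 0, "dy": -1, "dz": 0, "ax": 0, "ay": 0, "az": 0, "grip": 1},
    {"dx": 0, "dy": -2, "dz": 0, "ax": 0, "ay": 0, "az": 0, "grip": 1},
    {"dx": 0, "dy": -3, "dz": 0, "ax": 0, "ay": 0, "az": 0, "grip": 1},
    {"dx": 0, "dy": -4, "dz": 0, "ax": 0, "ay": 0, "az": 0, "grip": 1},
    {"dx": 0, "dy": -5, "dz": 0, "ax": 0, "ay": 0, "az": 0, "grip": 1}
  ]
}}

```text
time_s: 15.25
position: [563.8, 70.0, 67.0]
tool_rot: [[0.923, 0.385, 0.003], [0.385, -0.923, -0.001], [0.002, 0.002, -1.0]]
ft_force: [4.7, -7.8, 4.3]
gripper_width: 15.0
grasp_force: 35.0
```

Request:
{"fn": "servo_tool", "kwargs": {
  "series": [
    {"dx": 0, "dy": -1, "dz": 0, "ax": 0, "ay": 0, "az": 0, "grip": 1},
    {"dx": 0, "dy": -2, "dz": 0, "ax": 0, "ay": 0, "az": 0, "grip": 1},
    {"dx": 0, "dy": -3, "dz": 0, "ax": 0, "ay": 0, "az": 0, "grip": 1},
    {"dx": 0, "dy": -4, "dz": 0, "ax": 0, "ay": 0, "az": 0, "grip": 1},
    {"dx": 0, "dy": -5, "dz": 0, "ax": 0, "ay": 0, "az": 0, "grip": 1}
  ]
}}

```text
time_s: 15.67
position: [561.9, 74.6, 66.9]
tool_rot: [[0.923, 0.385, 0.003], [0.385, -0.923, -0.001], [0.002, 0.002, -1.0]]
ft_force: [4.5, -8.4, 3.9]
gripper_width: 14.8
grasp_force: 35.0
```

```bash
cat > g2.py <<'E'
from h import *
import sys
np.set_printoptions(precision=2,suppress=True)
f=grab_frame("wrist"); save(f,sys.argv[1],(130,180,370,340),3.3)
C=np.array([523.8,73.4]); t=np.radians(22.45)
X=np.array([np.cos(t),np.sin(t)]); Y=np.array([-np.sin(t),np.cos(t)])
P,u,v=pts(f); d=P[:,:2]-C; xc=d@X; yc=d@Y
m=(P[:,2]>28)&(P[:,2]<40)
for lo in (-44,-34,-20,0,8,50):
    k=m&(xc>lo)&(xc<lo+8)
    h=np.histogram(yc[k],bins=np.arange(20,160,2))
    print(lo,[(int(b),int(n)) for n,b in zip(*h) if n>3])
s=monitor.get_state(); p=np.array(s["position"][:2])-C; print("TCP cal",p@X,p@Y,"F along Y",np.array(s["ft_force"][:2])@Y)
E
python3 g2.py w9.png
```

```text
-44 []
-34 []
-20 [(78, 31), (80, 33), (82, 36), (84, 30), (86, 28), (88, 26), (90, 24), (92, 25), (94, 22), (96, 24), (98, 24), (100, 20), (102, 21), (104, 15), (106, 11), (108, 6), (114, 93), (116, 31), (118, 31), (120, 29), (122, 31), (124, 13)]
0 [(62, 16), (64, 31), (66, 36), (68, 41), (70, 39), (72, 38), (74, 42), (76, 8), (84, 6), (86, 17), (88, 21), (90, 21), (92, 23), (94, 15), (96, 12), (98, 7), (114, 100), (116, 37), (118, 38), (120, 28), (122, 28), (124, 38), (126, 22)]
8 [(62, 43), (64, 36), (66, 33), (68, 37), (70, 44), (72, 36), (74, 34), (76, 11), (114, 103), (116, 36), (118, 36), (120, 34), (122, 30), (124, 35), (126, 30), (128, 8)]
50 [(20, 22), (22, 24), (24, 23), (26, 23), (28, 24), (30, 29), (32, 20), (34, 27), (36, 18), (38, 5), (40, 10), (42, 13), (44, 10), (46, 10), (48, 11), (50, 9), (52, 8), (54, 9), (56, 10), (58, 8), (60, 11), (62, 7), (64, 11), (66, 9), (68, 46), (70, 42), (72, 32), (74, 4), (114, 23), (116, 76), (118, 44), (120, 47), (122, 22), (124, 17), (126, 18), (128, 18), (130, 19), (132, 15), (134, 4)]
TCP cal 35.63754972494794 -13.172388217827525 F along Y -9.522792210922496
```

View pics/w9.png

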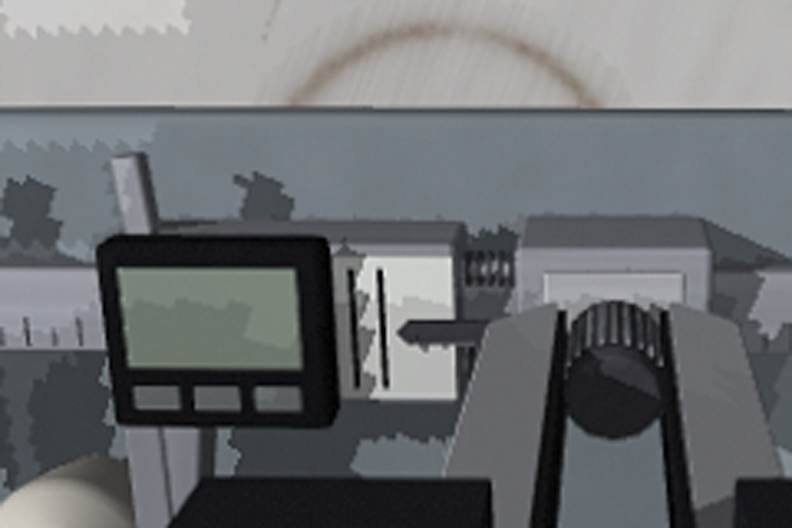

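The index plate is clear in this view: the lines are at crop x = 353 and 382, the pointer tip at 400, still about 2.5 mm short, so the spring is relaxed. The camera moves with the carriage, so the lines must shift right by about 29 crop px (8.8 raw px).

Request:
{"fn": "servo_tool", "kwargs": {
  "series": [
    {"dx": 0, "dy": -1.5, "dz": 0, "ax": 0, "ay": 0, "az": 0, "grip": 1},
    {"dx": 0, "dy": -3, "dz": 0, "ax": 0, "ay": 0, "az": 0, "grip": 1},
    {"dx": 0, "dy": -4.5, "dz": 0, "ax": 0, "ay": 0, "az": 0, "grip": 1},
    {"dx": 0, "dy": -6, "dz": 0, "ax": 0, "ay": 0, "az": 0, "grip": 1},
    {"dx": 0, "dy": -6.5, "dz": 0, "ax": 0, "ay": 0, "az": 0, "grip": 1}
  ]
}}

```text
time_s: 16.13
position: [559.4, 80.7, 66.9]
tool_rot: [[0.923, 0.385, 0.003], [0.385, -0.923, -0.001], [0.002, 0.002, -1.0]]
ft_force: [5.0, -8.5, 3.3]
gripper_width: 14.7
grasp_force: 35.0
```

```bash
cat > idx.py <<'E'
import sys
from h import *
def rows(im,y):  return im[y-1:y+2].astype(float).mean((0,2))
a=cv2.imread("pics/w9.png"); a=cv2.resize(a,(240,160),interpolation=cv2.INTER_AREA)
f=grab_frame("wrist"); save(f,sys.argv[1],(130,180,370,340),3.3)
b=f["pixels"][180:340,130:370]
for n,i in(("w9",a),("now",b)):
    print(n,"lines row293 c228-272",rows(i,113)[98:142].astype(int)); 
    print(n,"pointer row281",rows(i,101)[98:142].astype(int))
C=np.array([523.8,73.4]); t=np.radians(22.45); Y=np.array([-np.sin(t),np.cos(t)])
s=monitor.get_state(); print("TCP y",(np.array(s["position"][:2])-C)@Y,"FY",np.array(s["ft_force"][:2])@Y,s["time_s"])
E
python3 idx.py w10.png
```

```text
w9 lines row293 c228-272 [ 11   9   5   5  45  98 106 107 105  43  15  94 121 122 141 150 182 144
  43  87 177 185 180 180 180 180 180 180 180 180 180 180 180 180 180 180
 180 180 184 175  81  50  48  46]
w9 pointer row281 [  9   6   4  33  89 105 108 106  56  17  73 104 104 102 102 144 179  56
  20 175 190 182 139  81  56  54  55  54  48  54  55  55  54  54  54  53
  54  54  54  53  55  54  54  54]
now lines row293 c228-272 [ 17  14   9   8   5   8  81 104 105 108  71  17  51 103 105 101 140 184
 192  76   6 165 184 181 180 181 180 180 180 180 180 181 180 180 180 180
 180 180 180 180 182 180  53  38]
now pointer row281 [ 16  10   9   7   1  65 104 105 106 106  30  21 106 105 100 137 184 188
 139  14  96 192 141  78  54  54  55  55  46  55  55  55  54  54  53  54
  54  54  54  54  54  55  55  55]
TCP y -6.794060498822196 FY -8.200185033387225 16.1833
```

Request:
{"fn": "servo_tool", "kwargs": {
  "series": [
    {"dx": 0, "dy": -0.8, "dz": 0, "ax": 0, "ay": 0, "az": 0, "grip": 1},
    {"dx": 0, "dy": -1.6, "dz": 0, "ax": 0, "ay": 0, "az": 0, "grip": 1},
    {"dx": 0, "dy": -2.4, "dz": 0, "ax": 0, "ay": 0, "az": 0, "grip": 1},
    {"dx": 0, "dy": -3.2, "dz": 0, "ax": 0, "ay": 0, "az": 0, "grip": 1},
    {"dx": 0, "dy": -3.6, "dz": 0, "ax": 0, "ay": 0, "az": 0, "grip": 1}
  ]
}}

```text
time_s: 16.6
position: [558.2, 83.5, 66.9]
tool_rot: [[0.923, 0.384, 0.003], [0.384, -0.923, -0.002], [0.002, 0.003, -1.0]]
ft_force: [5.8, -10.8, 2.8]
gripper_width: 15.1
grasp_force: 35.0
```

```bash
python3 idx.py w11.png | tail -n +6
```

```text
54  54  54  53  55  54  54  54]
now lines row293 c228-272 [ 19  18  18  18  19  16  13  10   8   3  20  89 105 105 108  65   9  75
 104 101 118 129 184 192  43   0 192 183 180 180 180 180 180 180 180 180
 180 180 180 179 180 179 180 181]
now pointer row281 [ 17  16  17  18  16  14  12   8   7   1  78 105 105 107  89  15  32 107
 104 101 140 188 141  72  51  56  56  54  54  53  55  54  55  54  54  54
  54  54  54  54  54  54  53  54]
TCP y -3.7100208284975897 FY -11.706406098949426 16.65
```

Request:
{"fn": "servo_tool", "kwargs": {
  "series": [
    {"dx": 0, "dy": -0.5, "dz": 0, "ax": 0, "ay": 0, "az": 0, "grip": 1},
    {"dx": 0, "dy": -1, "dz": 0, "ax": 0, "ay": 0, "az": 0, "grip": 1},
    {"dx": 0, "dy": -1.3, "dz": 0, "ax": 0, "ay": 0, "az": 0, "grip": 1},
    {"dx": 0, "dy": -1.3, "dz": 0, "ax": 0, "ay": 0, "az": 0, "grip": 1}
  ]
}}

```text
time_s: 16.98
position: [557.8, 84.6, 67.0]
tool_rot: [[0.923, 0.384, 0.003], [0.384, -0.923, -0.002], [0.002, 0.003, -1.0]]
ft_force: [6.3, -10.9, 2.2]
gripper_width: 14.9
grasp_force: 35.0
```

```bash
python3 idx.py w12.png | tail -n +6
```

```text
54  54  54  53  55  54  54  54]
now lines row293 c228-272 [ 26  25  20  18  17  19  19  15  11   8   7   3  32  98 105 105 109  47
   8  94 104 101 118 129 185 193  17  48 191 182 180 180 180 180 180 180
 180 180 180 180 179 180 179 180]
now pointer row281 [105  49  16  17  19  19  16  14  10   7   5   9  86 105 105 107  80  11
  55 107 105 101 130  81  55  54  55  55  55  54  55  54  55  54  54  54
  53  54  54  54  54  54  54  54]
TCP y -2.6683151666339 FY -12.16821527722577 17.0333
```

View pics/w12.png

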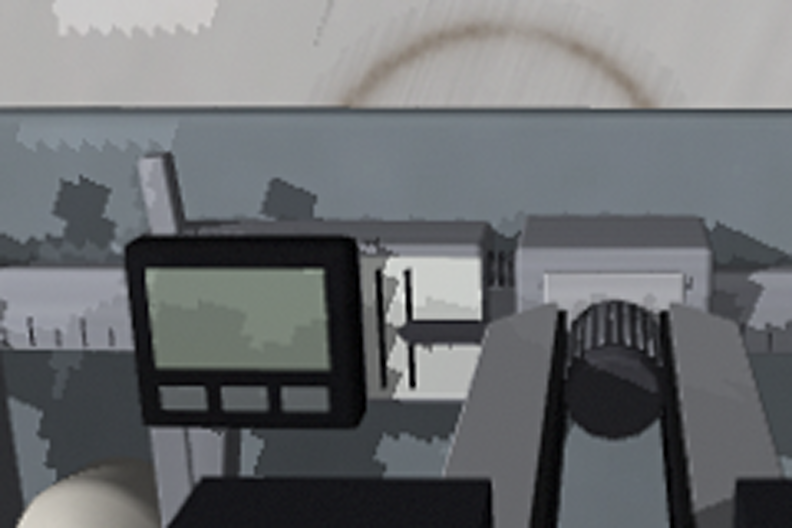

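The lines are at 381 and 409 and the pointer tip at about 398, so it stands midway. Before opening I'll unload the arm.

Request:
{"fn": "servo_tool", "kwargs": {
  "series": [
    {"dx": 0, "dy": 0.4, "dz": 0, "ax": 0, "ay": 0, "az": 0, "grip": 1},
    {"dx": 0, "dy": 0.8, "dz": 0, "ax": 0, "ay": 0, "az": 0, "grip": 1},
    {"dx": 0, "dy": 0.8, "dz": 0, "ax": 0, "ay": 0, "az": 0, "grip": 1}
  ]
}}

```text
time_s: 17.28
position: [557.8, 84.5, 66.9]
tool_rot: [[0.923, 0.385, 0.002], [0.385, -0.923, -0.001], [0.002, 0.002, -1.0]]
ft_force: [3.8, -6.9, 3.6]
gripper_width: 14.8
grasp_force: 35.0
```

Request:
{"fn": "servo_tool", "kwargs": {
  "series": [
    {"dx": 0, "dy": 0.5, "dz": 0, "ax": 0, "ay": 0, "az": 0, "grip": 1},
    {"dx": 0, "dy": 0.9, "dz": 0, "ax": 0, "ay": 0, "az": 0, "grip": 1},
    {"dx": 0, "dy": 0.9, "dz": 0, "ax": 0, "ay": 0, "az": 0, "grip": 1}
  ]
}}

```text
time_s: 17.53
position: [557.8, 84.4, 66.9]
tool_rot: [[0.923, 0.385, 0.002], [0.385, -0.923, -0.0], [0.002, 0.001, -1.0]]
ft_force: [3.2, -4.1, 5.8]
gripper_width: 15.1
grasp_force: 35.0
```

```bash
python3 idx.py w13.png | tail -n +7
```

```text
now lines row293 c228-272 [ 24  20  18  17  18  17  19  15  13   9   5   1  50 105 106 105 110  28
  16 106 104 101 118 159 187 147  10  97 188 182 180 180 180 180 180 180
 180 179 180 180 180 179 180 181]
now pointer row281 [ 98  43  14  19  17  17  18  11   9   5   3  27  95 105 106 109  57   5
  79 106 104 102 108  80  56  55  56  54  54  54  54  54  55  54  54  54
  54  54  54  54  54  54  54  54]
TCP y -2.7990676038968627 FY -5.071069838561773 17.5833
```

Request:
{"fn": "servo_tool", "kwargs": {
  "series": [
    {"dx": 0, "dy": 0.8, "dz": 0, "ax": 0, "ay": 0, "az": 0, "grip": 1},
    {"dx": 0, "dy": 0.8, "dz": 0, "ax": 0, "ay": 0, "az": 0, "grip": 0.7},
    {"dx": 0, "dy": 0.8, "dz": 0, "ax": 0, "ay": 0, "az": 0, "grip": 0.6},
    {"dx": 0, "dy": 0.8, "dz": 0, "ax": 0, "ay": 0, "az": 0, "grip": 0.6},
    {"dx": 0, "dy": 0.8, "dz": 0, "ax": 0, "ay": 0, "az": 0, "grip": 0.6}
  ]
}}

```text
time_s: 18.0
position: [557.0, 84.5, 66.0]
tool_rot: [[0.923, 0.386, -0.0], [0.386, -0.923, 0.0], [-0.0, -0.0, -1.0]]
ft_force: [-0.4, -0.4, -1.3]
gripper_width: 36.5
grasp_force: 0.0
```

```bash
python3 idx.py w14.png | tail -n +7
```

```text
now lines row293 c228-272 [ 18  17  18  18  20  17  20  15  13  10   6   4  34  99 107 107 111  46
   5  86 107 113 114 108 109 109 109 109 110 109 109 109 107 107 106 104
 105 104 105 105 105 105 105 106]
now pointer row281 [119  56  18  19  21  22  18  13  13   7   5   4  88 108 107 109  87  12
  53 109 106 103 141 130  94  62  56  89 108 108 106 106 104 105 104 104
 104 105 104 105 105 104 105 104]
TCP y -2.481669980336196 FY 0.16880358595957706 18.05
```

Request:
{"fn": "servo_tool", "kwargs": {
  "series": [
    {"dx": 0, "dy": 0, "dz": -5, "ax": 0, "ay": 0, "az": 0, "grip": 0.6},
    {"dx": 0, "dy": 0, "dz": -20, "ax": 0, "ay": 0, "az": 0, "grip": 0.6},
    {"dx": 0, "dy": 0, "dz": -45, "ax": 0, "ay": 0, "az": 0, "grip": 0.6},
    {"dx": 0, "dy": 0, "dz": -70, "ax": 0, "ay": 0, "az": 0, "grip": 0.6},
    {"dx": 0, "dy": 0, "dz": -80, "ax": 0, "ay": 0, "az": 0, "grip": 0.6}
  ]
}}

```text
time_s: 18.47
position: [558.1, 84.8, 149.3]
tool_rot: [[0.923, 0.386, 0.003], [0.386, -0.923, 0.001], [0.003, 0.001, -1.0]]
ft_force: [0.2, -0.2, 1.3]
gripper_width: 37.6
grasp_force: 0.0
```

Request:
{"fn": "servo_tool", "kwargs": {
  "series": [
    {"dx": 0, "dy": -20, "dz": 0, "ax": 0, "ay": 0, "az": 0, "grip": 0},
    {"dx": 0, "dy": -40, "dz": 0, "ax": 0, "ay": 0, "az": 0, "grip": 0},
    {"dx": 0, "dy": -40, "dz": 0, "ax": 0, "ay": 0, "az": 0, "grip": 0},
    {"dx": 0, "dy": -40, "dz": 0, "ax": 0, "ay": 0, "az": 0, "grip": 0}
  ]
}}

```text
time_s: 18.8
position: [541.3, 122.0, 146.1]
tool_rot: [[0.922, 0.387, -0.0], [0.387, -0.922, 0.0], [-0.0, -0.0, -1.0]]
ft_force: [0.3, -0.5, 0.2]
gripper_width: 60.6
grasp_force: 0.0
```

```bash
python3 -c "
from h import *
save(grab_frame('wrist'),'w15.png',(180,160,440,355),3)"
```

```text
(no output)
```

View pics/w15.png

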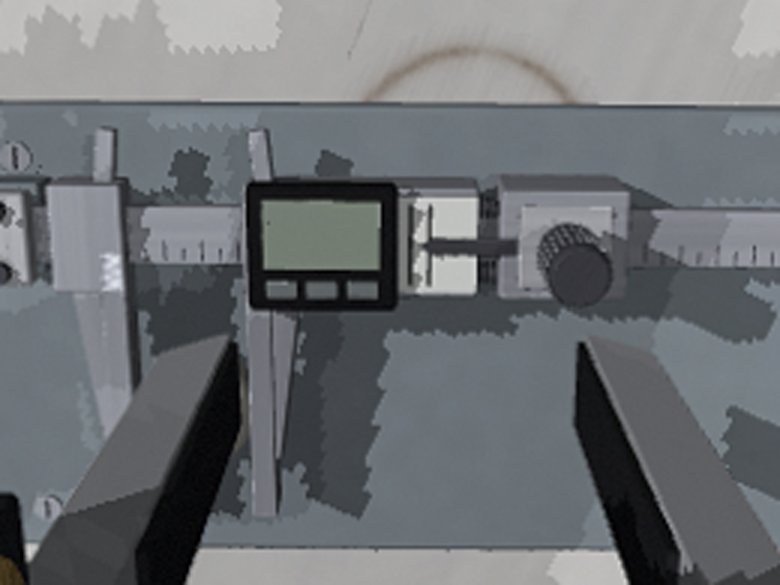

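The pointer tip (422) stands between the lines (about 412 and 430), and the knob is free. A numeric check of the stopper hidden by the finger comes next, then I hand in.

Run:
```python
from h import *
C=np.array([523.8,73.4]); t=np.radians(22.45); X=np.array([np.cos(t),np.sin(t)]); Y=np.array([-np.sin(t),np.cos(t)])
for c in("scene","wrist"):
    f=grab_frame(c)
    for r in finder.regions_of("stopper_center",c)[:2]:
        P,u,v=pts(f,r["region"]); d=P[:,:2]-C
        print(c,round(r["confidence"],2),len(P),"x",np.percentile(d@X,[2,50,98]).round(1),"y",np.percentile(d@Y,[2,50,98]).round(1),"z",np.percentile(P[:,2],[2,98]).round(1))
```

```text
scene 0.59 251 x [-33.4 -25.2  26.8] y [ 81.7  96.  112.7] z [13.7 40.3]
scene 0.44 1155 x [126.2 157.8 210.8] y [-232.6 -191.  -149. ] z [ 1.7 20.7]
wrist 0.87 452 x [-27.8 -10.5  31.1] y [74.  88.7 94.7] z [ 17.3 129.6]
```

```bash
python3 -c "
from cell import env
print(env.close_job())"
```

```text
the job is handed in; nothing more can be done
None
```

The stopper stands upright, narrow end down, between the jaw blades, with the pointer about midway between the index lines and everything released. The job is handed in, result not shown; the one mishap was the fingertips hitting the bench at about 84 N while picking up the stopper.

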